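Third hand at the screwing jig

ROBOT

A 6-joint arm with a two-finger parallel gripper is mounted at the origin on a cart in front of the work surface, level with it; the furniture and walls round the work are solid. World frame = base frame: x ahead of the robot, y to its left, z up, the work surface at z = 0. Lengths are in m, angles in rad, forces in N, time in s.
With the tool pointing down it reaches from about 0.3 to 0.875 m from the base axis. Payload 6.4 kg.
Tool frame: the origin (TCP) lies between the finger pads; the fingertips stand 25 mm ahead of it and the grasp point (between the pads) lies 6 mm ahead of it; z points along the fingers, y is the line along which they close (so a half turn about z gives the same grasp; the last joint's range is limited). The gripper opens to 85 mm and grips with 20 to 120 N. Pads are 22 mm wide; open, the fingers measure 114 mm over their backs; the gripper's body (76 mm by 85 mm) begins 54 mm behind the grasp point. The pads swing forward as they close: fully open they stand 13 mm farther back than shut.
Start: joints at [-1.554, 0.181, 1.607, -0, 1.354, -0.206], TCP at [0.127, -0.561, 0.256] pointing down, gripper open.
Joint ranges: [-2.99, 2.99], [-0.89, 2.07], [0.3, 2.58], [-1.14, 4.28], [0, 2.63], [-3.12, 3.12]. Speed limits (rad/s): [2.57, 2.57, 3.01, 3.14, 3.14, 3.14].

INTERFACE

Orientations are given as a unit quaternion [w, x, y, z].
In Python, from bench import ctrl gives the robot as it stands.
- The arm moves only by the tool servo_tool, never from a script. Its argument "series" is text: rows parted by semicolons, each of 7 numbers parted by spaces: the gripper command: -1 is fully open, 1 is shut, values between are in proportion, then the shift along the tool's x, y, z in m, then the turn, a rotation vector about the tool's x, y, z in degrees. A call has 1 to 12 rows; each row is the pose to reach, as a shift and turn from the pose commanded when the call began, along the tool's axes at that moment; what a row does not reach only later rows make up. A row lasts 1/12 s, in which the tool goes at most 41.7 mm and 7.16 degrees, less where a joint would pass 70% of its speed; a pose out of reach is approached as far as the arm can. A call with a gripper value outside its range is refused whole. The fingers move at their own pace and stop on an object; the grip force is fixed at half the most. Time passes only in rows, so rows that repeat a pose let the fingers close. It gives the time, the measured TCP pose, the force, the opening and the grip force at its end, in the units of the state.
- ctrl.get_obs(): the state, without advancing time (a new reading comes with each control period).
- ctrl.camera(name): name is "scene" or "top" or "wrist"; returns a dict with "img" (480x640x3 uint8, red, green, blue), "z_map" (480x640 float32, m along the optical axis (not along the pixel's ray), 0 where there is no reading), "fovy" (degrees; the focal length in pixels is half the picture's height over the tangent of half this angle, whatever the lens; pixels are square), "cx", "cy" (the principal point, pixels), "extrinsics" (4x4, takes a point from camera to world coordinates); the wrist camera has in their place "T_tool_cam" (4x4, takes a point from camera to tool coordinates, whose origin is the TCP and whose axes are the flange's). Camera axes: x right, y down, z forward; pixel columns grow to the right and rows downward; lengths in m; the calibration is good to about 2 mm. The wrist camera is an equidistant fisheye: a pixel r from the principal point sees the ray r / f radians off the axis. A picture is of the moment at which its call begins: read the wrist's pose just before it.
- ctrl.hand_in(): hands the job in; it is judged then, once.
The state is a dict: "time_s": time; "q": joint angles; "dq": joint speeds; "joint_efforts": joint torques, N m; "eef_pos": TCP position; "eef_rot": TCP orientation; "wrist_force": force on the tool from outside, world axes, zero at the start; "torque": the same for the moment, N m; "opening": opening from 0.0 (shut) to 1.0 (fully open); "grasp_force": force on a finger pad.
Only numpy, scipy, OpenCV 4.12 (cv2) and the standard library are available. Lean on these libraries where they do the work, as an engineer would, in place of code of your own. Each camera call takes 0.05 s, during which the arm holds its last target. There are 200 camera calls.

TASK

Take the longer of the two square wooden blanks and lay it in the screwing jig, flat on the base board between the four guide dowels. Then push it endways against the sprung cross-piece until the brass pointer stands between the two marks, never driving it clearly past the far mark, and keep it there: I am going to drive a screw through the cross-piece into its end, so finish while still holding the blank and pressing steadily. Leave the short offcut and everything else on the bench where they are.

Things in the scene. Friction and masses are not known exactly. Their poses are not given: they have to be found in the camera images.
- pen_blank: The part to hold: a plain square wooden blank, 22 x 150 x 22 mm, about 0.1 kg, lying on the worktop. Origin: centre of its underside; its long axis is its y, z is up. Both ends are alike. Grip it across its 22 mm width near its middle.
- offcut: A short offcut of the same 22 x 22 mm section but only 80 mm long (along its y), lying near the blank; the two may swap places. Not wanted. Origin: centre of its underside.
- jig: Screwing jig, fixed to the worktop; place and direction vary. Origin on the worktop on the channel's centre line; z up; x = pushing direction, towards the cross-piece; y to the left of x. Plywood board 100 mm wide, x -105 to +150 mm, its top at z = 12 mm. Behind the sprung wooden cross-piece are two brass spring tubes and a fixed end block, x 126 to 144 mm, top at z = 48 mm.
- channel (a point): Centre of the guide channel on the board's top: jig x = -17.5, y = 0, z = 12 mm; jig axes. Four wooden dowels, 12 mm thick, 19 mm tall (last 5 mm coned), stand at x = +-52.5, y = +-19.5 mm from it: the channel is 27 mm wide, and 93 mm between the pairs is free for fingers. The blank with its middle at this point's x is 2.5 mm short of the resting cross-piece; lower it in some 15 mm further back.
- far_mark (a point): The far mark: the farther of two dark raised lines, 10 mm apart, on top of an aluminium scale block left of the cross-piece (jig x 56 to 108, y 34 to 48, top z 36 mm). The point is on the block's top at jig x = 87, y = 41 mm; the near mark is at x = 77 mm, the resting pointer at x = 70 mm.
- cross_piece (a joint): How far the cross-piece is pushed in along jig +x, m: 0 at rest, 0.026 at its stop. It springs back; 0.7 N per mm, no preload: near mark 0.007 (5 N), far mark 0.017 (12 N), half way 0.012 (8.4 N). A thin brass pointer on its left moves with it over the scale block.
- cross_face (a point): Foot of the cross-piece's face that the blank's end butts against, on the channel's centre line at the board's top (z 12 mm); moves with the cross-piece; at rest at jig x = +60 mm. The cross-piece is 20 mm thick, 60 mm wide, its top at z = 45 mm. With the blank butted, the blank's origin is 75 mm from this point.
- tape_measure: Tape measure, 38 x 83 x 60 mm, standing behind the work. Bystander. Origin: centre of its underside.
- sanding_block: Brown rubber sanding block, 52 x 68 x 24 mm, at the front left. Bystander. Origin: centre of its underside.

How it is judged:
By the outcome, as a careful person would: the job done as asked, in the order asked, and still so for the second after the job is handed in, while the arm keeps its last pose, push and grip.
It also fails if it takes over 48 s, if anything falls off the work surface, if the arm or the gripper's body presses on something with over 40 N, if the wrist force passes 120 N, or if a joint passes its speed limit or range.

## Working session

There is one attempt and no reset: what is moved stays moved. The work goes in short steps, Python scripts to look and compute and a tool call to move; the robot and the scene stay as the last step left them, time stands still between calls to the robot, and variables do not carry over. Pictures are saved under pics/ and viewed, at most 10 in all, crops included, and the job is handed in when it is done.

Besides the shell and the picture viewer there is one more tool, called after "Request:" in YAML: its name, and indented under it one key for each argument. servo_tool: Moves the arm, as the interface text tells. Its arguments: {"type":"object","properties":{"series":{"type":"string"}},"required":["series"]}

```bash
mkdir -p pics
cat > h.py <<'E'
import numpy as np, cv2
from scipy.spatial.transform import Rotation as R
from bench import ctrl
def rot(o):
    q=o["eef_rot"]; return R.from_quat([q[1],q[2],q[3],q[0]])
def world_map(c):
    "world point per pixel for pinhole cameras from depth"
    z=c["z_map"]; f=240/np.tan(np.radians(c["fovy"])/2)
    v,u=np.mgrid[:480,:640]
    p=np.stack([(u-c["cx"])/f*z,(v-c["cy"])/f*z,z],-1)
    E=np.array(c["extrinsics"]); return p@E[:3,:3].T+E[:3,3]
def save(n,img): cv2.imwrite("pics/"+n,img[...,::-1])
E
python3 - <<'E'
from h import *
o=ctrl.get_obs(); print({k:np.round(v,3) for k,v in o.items()})
for n in("scene","top"):
    c=ctrl.camera(n); save(n+".png",c["img"]); np.savez(n,**c); print(n,c["fovy"],np.round(c["extrinsics"],3).tolist())
E
```

```text
{'time_s': np.float64(0.0), 'q': array([-1.554,  0.182,  1.608,  0.   ,  1.354, -0.206]), 'dq': array([0.001, 0.001, 0.   , 0.002, 0.001, 0.   ]), 'joint_efforts': array([ 0.0000e+00, -4.4487e+01, -3.5134e+01, -0.0000e+00,  9.0000e-03,
       -0.0000e+00]), 'eef_pos': array([ 0.127, -0.56 ,  0.255]), 'eef_rot': array([-0.001,  0.994,  0.111,  0.   ]), 'wrist_force': array([-0.014,  0.278,  0.417]), 'torque': array([-0.004, -0.053, -0.029]), 'grasp_force': np.float64(0.0), 'opening': np.float64(0.999)}
scene 51.37910805621635 [[-0.891, 0.253, -0.377, 0.95], [0.454, 0.497, -0.739, 0.901], [0.0, -0.83, -0.558, 0.739], [0.0, 0.0, 0.0, 1.0]]
top 47.862397248108906 [[-0.013, -0.989, 0.148, 0.326], [-1.0, 0.015, 0.016, 0.013], [-0.018, -0.147, -0.989, 1.186], [0.0, 0.0, 0.0, 1.0]]
```

View pics/top.png

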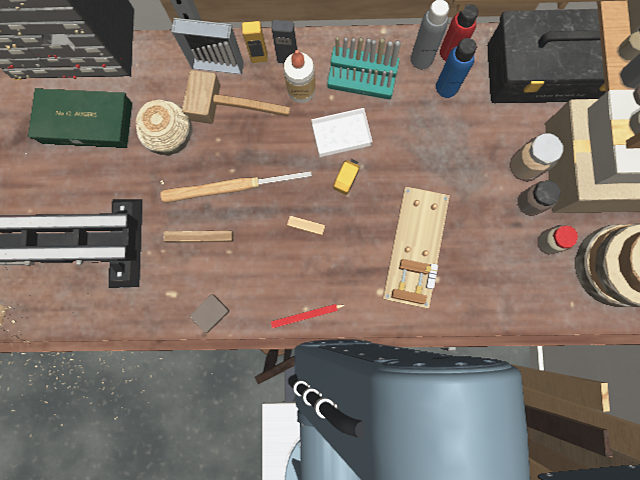

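View pics/scene.png

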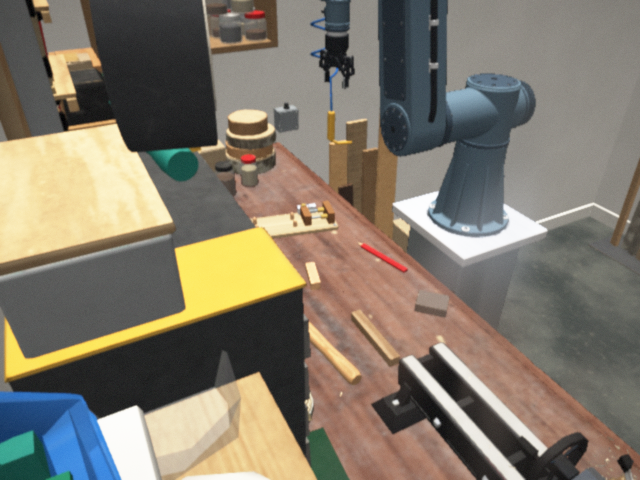

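The top view shows the long blank at about (198,236), the offcut at (306,225), and the jig from (427,190) to (407,303). The cross-piece is at the jig's near end (418,266), so the push goes towards the robot. The scale is at (432,275). The scene view agrees.

```bash
cat > m.py <<'E'
from h import *
c=dict(np.load("top.npz")); W=world_map(c)
def rect(u0,u1,v0,v1,z0,z1,n):
    m=np.zeros((480,640),bool); m[v0:v1,u0:u1]=1
    m&=(W[...,2]>z0)&(W[...,2]<z1); P=W[m]
    if len(P)<5: print(n,len(P)); return
    r=cv2.minAreaRect(P[:,:2].astype(np.float32)*1000); b=cv2.boxPoints(r)
    print(n,len(P),"z",P[:,2].mean().round(4),"c,size,ang",np.round(r[0],1),np.round(r[1],1),round(r[2],1),"box",b.round(0).tolist())
rect(150,250,220,250,.014,.03,"blank")
rect(280,335,210,240,.014,.03,"offcut")
rect(375,460,180,310,.006,.017,"board")
rect(375,460,180,258,.022,.036,"dowels")
rect(375,460,180,310,.040,.055,"cross+end")
rect(375,460,255,280,.040,.055,"cross")
rect(185,215,210,255,-.01,.01,"table")
for (u,v) in((416,203),(434,206),(407,249),(427,254)):
    m=W[v-8:v+8,u-8:u+8].reshape(-1,3); m=m[m[:,2]>.024]; print(len(m),np.round(m.mean(0),4) if len(m) else 0)
E
python3 m.py
```

```text
blank 707 z 0.0218 c,size,ang [508.5 296.7] [150.5  22.4] 89.3 box [[496.0, 222.0], [519.0, 221.0], [521.0, 372.0], [498.0, 372.0]]
offcut 377 z 0.022 c,size,ang [529.3  59.5] [80.2 22.9] 73.4 box [[507.0, 24.0], [529.0, 18.0], [552.0, 95.0], [530.0, 101.0]]
board 4131 z 0.012 c,size,ang [ 478.8 -183.6] [181.3 270.1] 87.3 box [[340.0, -268.0], [609.0, -281.0], [618.0, -99.0], [348.0, -87.0]]
dowels 99 z 0.0283 c,size,ang [ 519. -190.] [ 50.2 116.3] 77.2 box [[457.0, -202.0], [570.0, -227.0], [581.0, -178.0], [468.0, -153.0]]
cross+end 596 z 0.0464 c,size,ang [ 400.7 -170. ] [77.5 87.6] 73.0 box [[348.0, -194.0], [431.0, -220.0], [454.0, -146.0], [370.0, -120.0]]
cross 296 z 0.0452 c,size,ang [ 427.9 -178.3] [77.2 28.4] 75.5 box [[405.0, -212.0], [432.0, -219.0], [451.0, -145.0], [424.0, -137.0]]
table 1023 z 0.0002 c,size,ang [520.8 298. ] [102.7  68. ] 1.3 box [[469.0, 331.0], [470.0, 263.0], [573.0, 265.0], [571.0, 333.0]]
23 [ 0.5742 -0.1825  0.0282]
26 [ 0.5474 -0.2023  0.1172]
24 [ 0.4658 -0.1525  0.0774]
26 [ 0.453  -0.1812  0.1183]
```

```bash
cat > go.py <<'E'
from h import *
import sys
# args: x y z(m) yaw(deg of tool x) -> shift in tool axes & turn
def main(x,y,z,yaw):
    o=ctrl.get_obs(); r=rot(o); p=np.array(o["eef_pos"])
    a=np.radians(yaw); T=R.from_matrix(np.array([[np.cos(a),np.sin(a),0],[np.sin(a),-np.cos(a),0],[0,0,-1]]))
    print("shift mm",np.round(r.inv().apply(np.array([x,y,z])-p)*1000,1),"turn",np.round((r.inv()*T).as_rotvec(degrees=True),2))
if __name__=="__main__":
    a=list(map(float,sys.argv[1:]))
    for i in range(0,len(a),4): main(*a[i:i+4])
E
python3 go.py .5 -.12 .25 50 .508 .27 .2 89.3
cat > m2.py <<'E'
from h import *
c=dict(np.load("top.npz")); W=world_map(c); Z=W[...,2]
m=np.zeros((480,640),bool); m[185:262,385:455]=1
D=W[m&(Z>.020)&(Z<.036)]*1000
_,l,cc=cv2.kmeans(D[:,:2].astype(np.float32),4,None,(3,50,.1),10,2); print(cc.round(1).tolist(),np.bincount(l.ravel()))
cc=cc[np.argsort(cc[:,0])]; d=cc[:2].mean(0)-cc[2:].mean(0); print("chan",cc.mean(0),"yaw",np.degrees(np.arctan2(d[1],d[0])),"len",np.hypot(*d))
m=np.zeros((480,640),bool); m[185:308,380:455]=1
b=(m&(Z>.009)&(Z<.06)).astype(np.uint8); n,L,s,_=cv2.connectedComponentsWithStats(b); k=1+s[1:,4].argmax()
r=cv2.minAreaRect((W[(L==k)&(Z<.016)][:,:2]*1000).astype(np.float32)); print(r)
E
python3 m2.py
```

```text
shift mm [ 461.  -347.     6.1] turn [ -0.08  -0.05 -37.24]
shift mm [ 555.  -725.5   56.8] turn [-6.000e-02 -8.000e-02 -7.654e+01]
[[573.7999877929688, -182.39999389648438], [471.1000061035156, -158.5], [565.4000244140625, -220.0], [463.6000061035156, -197.3000030517578]] [26 28 25 27]
chan [ 518.47925 -189.54135] yaw 167.15862 len 104.96174
((480.2327575683594, -181.6251678466797), (100.24639129638672, 255.0462646484375), 77.2141342163086)
```

Request:
servo_tool:
  series: "-1 0.04 -0.02 0 0 0 -3; -1 0.08 -0.04 0 0 0 -6; -1 0.12 -0.06 0 0 0 -9; -1 0.155 -0.085 0 0 0 -13; -1 0.19 -0.11 0 0 0 -17; -1 0.225 -0.135 0 0 0 -21; -1 0.26 -0.16 0 0 0 -25; -1 0.295 -0.185 0 0 0 -29; -1 0.33 -0.21 0 0 0 -33; -1 0.36 -0.24 0 0 0 -37; -1 0.385 -0.27 0 0 0 -42; -1 0.41 -0.30 0 0 0 -47"

```text
time_s: 1.1
eef_pos: [0.4556, -0.1866, 0.2561]
eef_rot: [-0.0, 0.866, 0.5, -0.0]
wrist_force: [1.2, -0.2, -0.2]
opening: 1.0
grasp_force: 0.0
```

```bash
python3 go.py .5 0 .22 80 .508 .27 .18 89.3
```

```text
shift mm [183.8 -54.8  36.1] turn [-1.e-02 -1.e-02 -2.e+01]
shift mm [ 421.7 -182.9   76.1] turn [-1.00e-02 -1.00e-02 -2.93e+01]
```

Request:
servo_tool:
  series: "-1 0.037 -0.015 0.005 0 0 -3; -1 0.074 -0.03 0.012 0 0 -6; -1 0.111 -0.046 0.02 0 0 -9; -1 0.148 -0.062 0.027 0 0 -12; -1 0.184 -0.078 0.034 0 0 -15; -1 0.22 -0.094 0.041 0 0 -18; -1 0.256 -0.11 0.048 0 0 -21; -1 0.292 -0.126 0.055 0 0 -24; -1 0.328 -0.142 0.062 0 0 -27; -1 0.364 -0.158 0.069 0 0 -29.3; -1 0.4 -0.174 0.073 0 0 -29.3; -1 0.42 -0.183 0.076 0 0 -29.3"

```text
time_s: 2.1
eef_pos: [0.5074, 0.2701, 0.1793]
eef_rot: [-0.001, 0.712, 0.702, -0.0]
wrist_force: [-0.2, -0.0, 0.3]
opening: 1.001
grasp_force: 0.0
```

```bash
cat > w.py <<'E'
from h import *
def wrist_world():
    o=ctrl.get_obs(); c=ctrl.camera("wrist"); f=240/np.tan(np.radians(c["fovy"])/2)
    v,u=np.mgrid[:480,:640]; du,dv=u-c["cx"],v-c["cy"]; r=np.hypot(du,dv)+1e-9; th=r/f
    z=c["z_map"]; s=np.tan(np.minimum(th,1.5))*z/r
    p=np.stack([du*s,dv*s,z],-1); T=np.array(c["T_tool_cam"]); p=p@T[:3,:3].T+T[:3,3]
    return c,rot(o).apply(p.reshape(-1,3)).reshape(480,640,3)+o["eef_pos"],o,th
E
python3 - <<'E'
from w import *
c,W,o,th=wrist_world(); save("w1.png",c["img"]); print(o["eef_pos"],o["eef_rot"],c["fovy"],np.round(c["T_tool_cam"],3).tolist())
Z=W[...,2]; ok=(c["z_map"]>0)&(th<1.2)
m=ok&(Z>.015)&(Z<.028)&(abs(W[...,0]-.509)<.04)&(abs(W[...,1]-.297)<.1)
P=W[m]; print(len(P),P.mean(0),cv2.minAreaRect((P[:,:2]*1000).astype(np.float32)))
E
python3 go.py .5085 .2967 .08 89.3 .5085 .2967 .028 89.3
```

```text
[0.50742537 0.2700978  0.17929826] [-6.60528734e-04  7.12023640e-01  7.02155170e-01 -1.26938318e-04] 65.70646984690485 [[-0.002, -0.955, -0.295, 0.075], [1.0, -0.001, -0.001, -0.0], [0.0, -0.295, 0.955, -0.117], [0.0, 0.0, 0.0, 1.0]]
5598 [0.50895697 0.30234029 0.02115228] ((508.79608154296875, 298.7652893066406), (149.97479248046875, 21.97130012512207), 89.65425872802734)
shift mm [24.4  1.  99. ] turn [-0.07 -0.12 -0.03]
shift mm [ 24.3   1.1 151. ] turn [-0.07 -0.12 -0.03]
```

Request:
servo_tool:
  series: "-1 0.025 0.001 0.03 0 0 0; -1 0.025 0.001 0.07 0 0 0; -1 0.025 0.001 0.105 0 0 0; -1 0.025 0.001 0.13 0 0 0; -1 0.025 0.001 0.145 0 0 0; -1 0.025 0.001 0.151 0 0 0; -1 0.025 0.001 0.151 0 0 0; 1 0.025 0.001 0.151 0 0 0; 1 0.025 0.001 0.151 0 0 0; 1 0.025 0.001 0.151 0 0 0; 1 0.025 0.001 0.151 0 0 0; 1 0.025 0.001 0.151 0 0 0"

```text
time_s: 3.15
eef_pos: [0.5103, 0.2916, 0.0303]
eef_rot: [0.0, 0.713, 0.701, 0.001]
wrist_force: [-0.3, 0.1, -0.4]
opening: 0.297
grasp_force: 0.0
```

Request:
servo_tool:
  series: "1 0 0 0 0 0 0; 1 0 0 0 0 0 0; 1 0 0 0 0 0 0; 1 0 0 0 0 0 0; 1 0 0 0 0 0 0; 1 0 0 0 0 0 0"

```text
time_s: 3.65
eef_pos: [0.5106, 0.2917, 0.0305]
eef_rot: [0.0, 0.713, 0.701, 0.001]
wrist_force: [-0.4, -0.1, 5.9]
opening: 0.243
grasp_force: 60.3
```

Request:
servo_tool:
  series: "1 0 0 -0.01 0 0 0; 1 0 0 -0.03 0 0 0; 1 0 0 -0.06 0 0 0; 1 0 0 -0.09 0 0 0; 1 0 0 -0.12 0 0 0; 1 0 0 -0.14 0 0 0; 1 0 0 -0.14 0 0 0; 1 0 0 -0.14 0 0 0"

```text
time_s: 4.32
eef_pos: [0.5103, 0.2917, 0.171]
eef_rot: [0.001, 0.713, 0.701, 0.001]
wrist_force: [-0.6, -0.0, -0.5]
opening: 0.238
grasp_force: 59.4
```

```bash
cat > b.py <<'E'
from w import *
def blank():
    c,W,o,th=wrist_world(); r=rot(o)
    P=r.inv().apply((W-o["eef_pos"]).reshape(-1,3)).reshape(480,640,3)
    ok=(c["z_map"]>0)&(th<1.2)
    m=ok&(abs(P[...,1])<.018)&(abs(P[...,0])<.12)&(P[...,2]>-.004)&(P[...,2]<.016)
    return c,W,o,P,P[m]
if __name__=="__main__":
    c,W,o,P,Q=blank(); import sys; save(sys.argv[1],c["img"])
    print(o["eef_pos"],o["eef_rot"]); r=cv2.minAreaRect((Q[:,:2]*1000).astype(np.float32)); print(len(Q),np.round(np.median(Q,0),4),r)
    for a,b in((-.09,-.06),(-.06,-.03),(.02,.04),(.04,.06),(.06,.09)):
        q=Q[(Q[:,0]>a)&(Q[:,0]<b)]
        if len(q): print(a,len(q),np.round(q.mean(0)*1000,1),"x",np.round([q[:,0].min()*1e3,q[:,0].max()*1e3],1),"y",np.round(np.percentile(q[:,1],[2,98])*1e3,1))
E
python3 b.py w2.png
```

```text
[0.51028887 0.29166725 0.17096312] [6.55293960e-04 7.12841995e-01 7.01323113e-01 1.32359855e-03]
18822 [ 0.0296 -0.0004  0.0094] ((18.002281188964844, -1.1151981353759766), (35.76412582397461, 129.29920959472656), 84.11673736572266)
-0.06 1199 [-37.4  -0.    9.4] x [-46.8 -30. ] y [-10.6  10.5]
0.02 3151 [30.2 -0.4  9.4] x [20. 40.] y [-10.9  10.1]
0.04 3542 [50.1 -0.4  9.4] x [40. 60.] y [-10.9  10. ]
0.06 4175 [71.  -0.6  9.4] x [60.  82.1] y [-11.1   9.8]
```

View pics/w2.png

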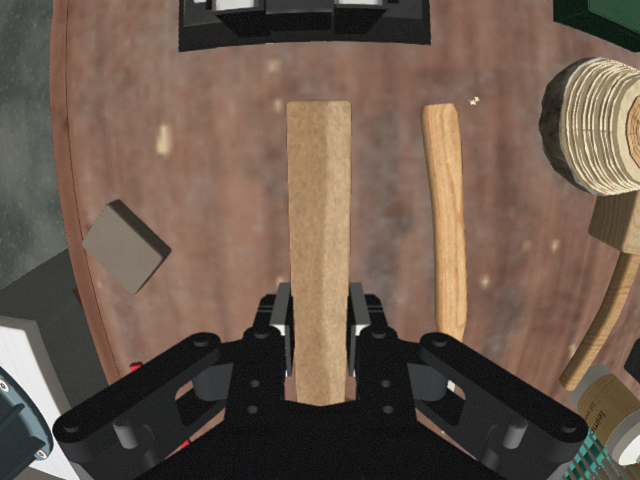

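The wrist view shows the blank held squarely. Its far end is at about (320,101), it lies level, and its middle sits about 7 mm ahead of the TCP.

```bash
python3 go.py .54 -.194 .12 167
```

```text
shift mm [-484.7   38.7   49.2] turn [-2.000e-02 -1.000e-02 -7.793e+01]
```

Request:
servo_tool:
  series: "1 -0.02 0.002 0 0 0 -3; 1 -0.055 0.005 0 0 0 -9; 1 -0.095 0.008 0 0 0 -16; 1 -0.135 0.011 0 0 0 -23; 1 -0.175 0.014 0 0 0 -30; 1 -0.215 0.017 0.005 0 0 -37; 1 -0.255 0.02 0.01 0 0 -44; 1 -0.295 0.024 0.015 0 0 -51; 1 -0.335 0.027 0.02 0 0 -58; 1 -0.375 0.03 0.025 0 0 -65; 1 -0.415 0.033 0.03 0 0 -72; 1 -0.445 0.036 0.035 0 0 -77.9"

```text
time_s: 5.37
eef_pos: [0.5359, -0.1419, 0.1341]
eef_rot: [-0.002, 0.141, 0.99, 0.001]
wrist_force: [1.0, 0.7, -0.7]
opening: 0.24
grasp_force: 59.3
```

```bash
python3 go.py .54 -.194 .12 167
```

```text
shift mm [-18.5 -48.9  14. ] turn [ 0.05 -0.21 -3.2 ]
```

Request:
servo_tool:
  series: "1 -0.008 -0.02 0.007 0 0 0; 1 -0.013 -0.036 0.014 0 0 0; 1 -0.013 -0.038 0.014 0 0 0; 1 -0.013 -0.038 0.014 0 0 0; 1 -0.013 -0.038 0.014 0 0 0; 1 -0.013 -0.038 0.014 0 0 0; 1 -0.013 -0.038 0.014 0 0 0"

```text
time_s: 5.95
eef_pos: [0.5393, -0.1797, 0.1224]
eef_rot: [-0.0, 0.143, 0.99, 0.0]
wrist_force: [-0.1, 0.1, -1.0]
opening: 0.239
grasp_force: 59.3
```

```bash
python3 b.py w3.png;  cat > j.py <<'E'
from b import *
c,W,o,P,Q=blank(); Z=W[...,2]; ok=(c["z_map"]>0)
J=np.array([518.5,-189.5]); a=np.radians(167.2); d=np.array([np.cos(a),np.sin(a)]); l=np.array([-d[1],d[0]])
XY=W[...,:2]*1000-J; jx=XY@d; jy=XY@l   # relative to channel point
def rep(n,m):
    if m.sum()>20: print(n,m.sum(),"jx",np.round(np.percentile(jx[m],[1,50,99]),1),"jy",np.round(np.percentile(jy[m],[1,50,99]),1),"z",np.round(np.median(Z[m])*1e3,1))
hi=ok&(Z>.027)&(Z<.036)
for sx in(-1,1):
    for sy in(-1,1): rep(("dowel",sx,sy),hi&(abs(jx-52.5*sx)<10)&(abs(jy-19.5*sy)<10))
rep("cross",ok&(Z>.042)&(Z<.0468)&(jx>65)&(jx<130)&(abs(jy)<40))
rep("endblk",ok&(Z>.0468)&(Z<.052)&(jx>130)&(jx<175)&(abs(jy)<60))
rep("scale",ok&(Z>.033)&(Z<.039)&(jx>65)&(jx<130)&(abs(jy-41)<12))
print("tcp in jig",d@(np.array(o["eef_pos"][:2])*1000-J),l@(np.array(o["eef_pos"][:2])*1000-J),"yaw",np.degrees(np.arctan2(*rot(o).as_matrix()[[1,0],0])))
E
python3 j.py; python3 go.py .54 -.194 .12 167
```

```text
[ 0.53927022 -0.1796913   0.12236699] [-4.66140886e-05  1.43017535e-01  9.89720149e-01  9.30034310e-05]
18827 [ 0.0299 -0.0004  0.0093] ((18.48328399658203, -0.5700111389160156), (34.60023880004883, 129.3357696533203), 84.02159118652344)
-0.06 1172 [-37.1  -0.2   9.4] x [-46.4 -30. ] y [-10.7  10.3]
0.02 3151 [30.3 -0.5  9.4] x [20. 40.] y [-11.1  10. ]
0.04 3519 [50.2 -0.6  9.4] x [40. 60.] y [-11.1   9.9]
0.06 4249 [71.2 -0.8  9.4] x [60.  82.7] y [-11.3   9.7]
('dowel', 1, 1) 202 jx [47.9 52.2 56.6] jy [14.  18.3 22.9] z 29.0
cross 4046 jx [77.3 86.8 96.8] jy [-30.3  -2.7  29.5] z 44.2
scale 1987 jx [ 73.6 100.2 124.4] jy [32.8 39.7 46.7] z 35.2
tcp in jig -18.24510774308846 -14.058246922654153 yaw 163.55281043855635
shift mm [ -4.5 -13.3   2.6] turn [-0.    0.02 -3.46]
```

View pics/w3.png

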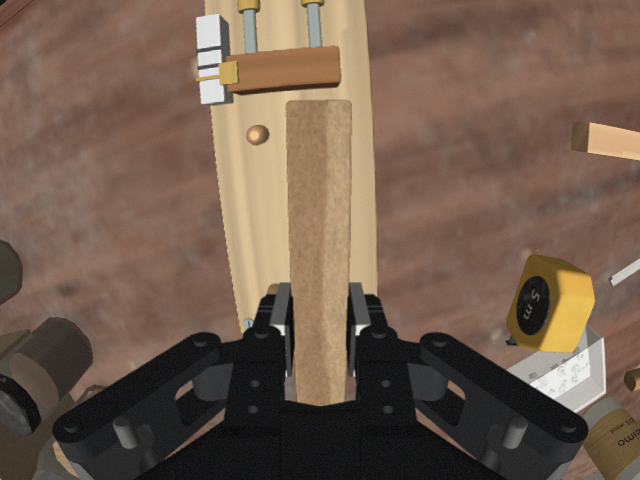

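The wrist view shows the cross-piece at about (285,68), the pointer at (218,77), and one dowel at (257,134). The blank still has to move about 13 mm sideways and turn 3.4°.

```bash
python3 go.py .5402 -.1932 .08 166.9
```

```text
shift mm [ -4.4 -12.4  42.6] turn [-0.    0.02 -3.36]
```

Request:
servo_tool:
  series: "1 -0.0044 -0.0124 0.008 0 0 -2; 1 -0.0044 -0.0124 0.02 0 0 -3.4; 1 -0.0044 -0.0124 0.034 0 0 -3.4; 1 -0.0044 -0.0124 0.0426 0 0 -3.4; 1 -0.0044 -0.0124 0.0426 0 0 -3.4; 1 -0.0044 -0.0124 0.0426 0 0 -3.4; 1 -0.0044 -0.0124 0.0426 0 0 -3.4"

```text
time_s: 6.63
eef_pos: [0.5402, -0.194, 0.08]
eef_rot: [0.0, 0.114, 0.993, -0.0]
wrist_force: [0.1, -0.2, -0.6]
opening: 0.244
grasp_force: 59.3
```

```bash
python3 j.py; python3 b.py w4.png; python3 go.py .5402 -.1932 .045 166.9
```

```text
('dowel', 1, -1) 340 jx [47.9 52.4 57.1] jy [-25.  -20.2 -15.9] z 29.1
('dowel', 1, 1) 300 jx [47.7 52.3 56.4] jy [15.1 18.5 22.9] z 29.2
cross 6444 jx [77.2 86.6 96.7] jy [-30.1  -2.   29.2] z 44.1
scale 2278 jx [ 73.4  92.7 110.4] jy [32.9 39.9 46.8] z 35.2
tcp in jig -22.141387845500113 -0.4668210718060931 yaw 166.87984625203129
[ 0.54039694 -0.19412942  0.08033539] [ 5.02503842e-04  1.14230455e-01  9.93454128e-01 -2.14582250e-04]
18825 [ 0.0299 -0.0004  0.0094] ((18.802623748779297, -0.6482505798339844), (34.65955352783203, 128.7244110107422), 84.08210754394531)
-0.06 1172 [-37.1  -0.2   9.4] x [-45.5 -30. ] y [-10.7  10.4]
0.02 3130 [30.2 -0.5  9.4] x [20. 40.] y [-11.  10.]
0.04 3527 [50.1 -0.6  9.4] x [40. 60.] y [-11.    9.9]
0.06 4254 [71.3 -0.8  9.4] x [60.  82.8] y [-11.3   9.7]
shift mm [ 0.6  1.  35.5] turn [-0.02  0.08 -0.02]
```

View pics/w4.png

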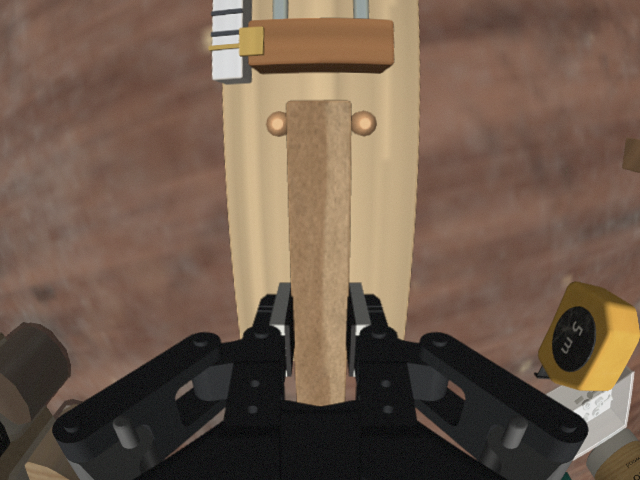

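The picture shows both front dowels, at (276,124) and (364,124), nearly symmetric about the blank. I'll shift 1 mm and lower it.

Request:
servo_tool:
  series: "1 0 0.001 0.004 0 0 0; 1 0 0.001 0.009 0 0 0; 1 0 0.001 0.014 0 0 0; 1 0 0.001 0.019 0 0 0; 1 0 0.001 0.024 0 0 0; 1 0 0.001 0.029 0 0 0; 1 0 0.001 0.033 0 0 0; 1 0 0.001 0.0355 0 0 0; 1 0 0.001 0.0365 0 0 0; 1 0 0.001 0.0365 0 0 0; 1 0 0.001 0.0365 0 0 0"

```text
time_s: 7.65
eef_pos: [0.5403, -0.1932, 0.0433]
eef_rot: [0.0, 0.114, 0.993, -0.0]
wrist_force: [-0.5, -0.1, -0.7]
opening: 0.243
grasp_force: 59.3
```

```bash
python3 b.py w5.png;python3 j.py
```

```text
[ 0.54026082 -0.19321204  0.04328572] [ 1.31973728e-04  1.14383072e-01  9.93436707e-01 -6.09629561e-05]
25609 [ 0.0502 -0.0004  0.0091] ((34.889556884765625, -0.002117156982421875), (161.60804748535156, 35.992759704589844), 0.00356567301787436)
-0.06 1165 [-37.1  -0.2   9.4] x [-45.9 -30. ] y [-10.7  10.4]
0.02 3158 [30.2 -0.5  9.4] x [20. 40.] y [-11.  10.]
0.04 3517 [50.2 -0.6  9.4] x [40. 60.] y [-11.1   9.9]
0.06 4587 [71.5 -0.4  9.8] x [60.  82.8] y [-16.4  16.6]
('dowel', -1, -1) 170 jx [-62.4 -52.4 -43. ] jy [-11.7 -10.5  -9.5] z 33.9
('dowel', -1, 1) 57 jx [-62.  -51.9 -42.7] jy [ 9.5  9.8 10.5] z 33.8
('dowel', 1, -1) 850 jx [43.1 52.1 60. ] jy [-24.8 -17.7  -9.7] z 30.2
('dowel', 1, 1) 588 jx [44.  52.2 58.4] jy [ 9.5 17.5 22.9] z 29.4
cross 8845 jx [77.1 84.6 93.2] jy [-30.   -1.8  29.4] z 44.2
scale 2280 jx [73.2 83.5 99. ] jy [33.  40.3 46.8] z 35.2
tcp in jig -22.125186335472364 -1.1898432459958332 yaw 166.86739068814242
```

Request:
servo_tool:
  series: "1 0 0 0.0005 0 0 0; 1 0 0 0.001 0 0 0; 1 0 0 0.001 0 0 0; 1 0 0 0.001 0 0 0; 1 0 0 0.001 0 0 0"

```text
time_s: 8.17
eef_pos: [0.5403, -0.1932, 0.0425]
eef_rot: [0.0, 0.114, 0.993, -0.0]
wrist_force: [-0.3, -0.5, 2.5]
opening: 0.245
grasp_force: 59.6
```

Request:
servo_tool:
  series: "1 0.003 0 0 0 0 0; 1 0.006 0 0 0 0 0; 1 0.009 0 0 0 0 0; 1 0.012 0 0 0 0 0; 1 0.015 0 0 0 0 0; 1 0.017 0 0 0 0 0; 1 0.019 0 0 0 0 0; 1 0.021 0 0 0 0 0; 1 0.022 0 0 0 0 0; 1 0.022 0 0 0 0 0; 1 0.022 0 0 0 0 0"

```text
time_s: 9.08
eef_pos: [0.5191, -0.1883, 0.0425]
eef_rot: [0.0, 0.114, 0.993, -0.0]
wrist_force: [4.6, -1.3, 4.2]
opening: 0.241
grasp_force: 59.9
```

```bash
python3 j.py; python3 b.py w6.png
```

```text
('dowel', 1, -1) 881 jx [43.  52.6 62.1] jy [-24.5 -17.   -9.5] z 30.5
('dowel', 1, 1) 571 jx [44.6 52.7 61.4] jy [ 9.5 17.7 23.1] z 29.3
cross 11446 jx [ 82.5  92.  102. ] jy [-30.   -1.9  29. ] z 44.2
scale 4674 jx [ 73.7  97.7 120.1] jy [32.9 39.9 46.7] z 35.2
tcp in jig -0.2909226247460337 -1.2481060130174517 yaw 166.86342111060844
[ 0.51905423 -0.18835629  0.04246486] [ 3.56038760e-04  1.14378140e-01  9.93437208e-01 -1.69559515e-04]
27679 [ 0.0544 -0.0003  0.009 ] ((35.84413146972656, 0.0050983428955078125), (35.98998260498047, 167.729248046875), 89.99267578125)
-0.06 1182 [-37.   -0.2   9.4] x [-48. -30.] y [-10.7  10.4]
0.02 3138 [30.3 -0.5  9.3] x [20. 40.] y [-11.  10.]
0.04 3948 [50.5 -0.1  9.8] x [40. 60.] y [-16.9  17. ]
0.06 7297 [77.4 -0.4  5. ] x [60. 90.] y [-16.2  16.3]
```

View pics/w6.png

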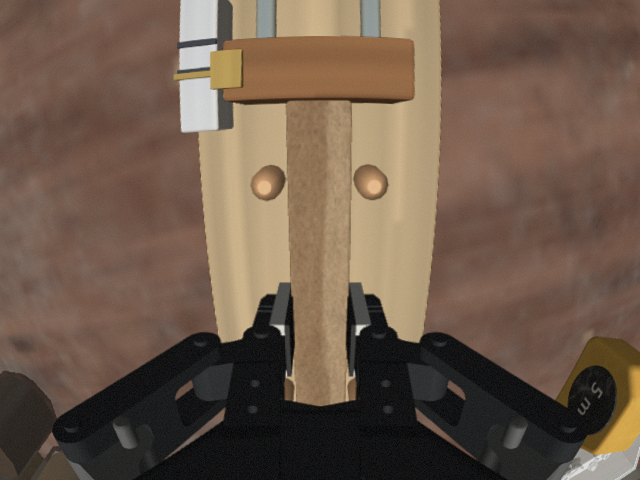

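The blank is butted against the cross-piece. The pointer (about row 76) is just short of the near mark (row 73), and the far mark is at row 43. The travel so far is about 5.3 mm, so I'll push 6.5 mm more.

Request:
servo_tool:
  series: "1 0.001 0 0 0 0 0; 1 0.002 0 0 0 0 0; 1 0.003 0 0 0 0 0; 1 0.004 0 0 0 0 0; 1 0.005 0 0 0 0 0; 1 0.006 0 0 0 0 0; 1 0.0065 0 0 0 0 0; 1 0.0065 0 0 0 0 0; 1 0.0065 0 0 0 0 0; 1 0.0065 0 0 0 0 0; 1 0.0065 0 0 0 0 0; 1 0.0065 0 0 0 0 0"

```text
time_s: 10.18
eef_pos: [0.5135, -0.1871, 0.0425]
eef_rot: [0.001, 0.114, 0.993, -0.0]
wrist_force: [7.2, -1.2, 0.4]
opening: 0.24
grasp_force: 59.6
```

```bash
python3 j.py; python3 b.py w7.png
```

```text
('dowel', 1, -1) 868 jx [43.  52.6 62.1] jy [-24.4 -17.1  -9.5] z 30.5
('dowel', 1, 1) 559 jx [43.4 52.7 60.5] jy [ 9.5 17.8 23. ] z 29.2
cross 11476 jx [ 88.2  97.6 107.6] jy [-29.9  -1.8  29.2] z 44.2
scale 5189 jx [ 73.8  97.2 124.5] jy [32.9 39.8 46.7] z 35.2
tcp in jig 5.396310696508187 -1.232394419756952 yaw 166.86025883360088
[ 0.51348921 -0.18711035  0.04251016] [ 1.28617460e-03  1.14422865e-01  9.93431228e-01 -3.86529047e-04]
27698 [ 0.0538 -0.0003  0.009 ] ((36.89337921142578, -0.000751495361328125), (166.21121215820312, 35.99810791015625), 0.000882450258359313)
-0.06 1170 [-37.2  -0.2   9.5] x [-46.2 -30. ] y [-10.7  10.4]
0.02 3128 [30.2 -0.5  9.3] x [20. 40.] y [-11.  10.]
0.04 3953 [49.8 -0.2  9.7] x [40. 60.] y [-16.9  16.8]
0.06 7309 [77.4 -0.5  4.9] x [60. 90.] y [-16.3  16.2]
```

View pics/w7.png

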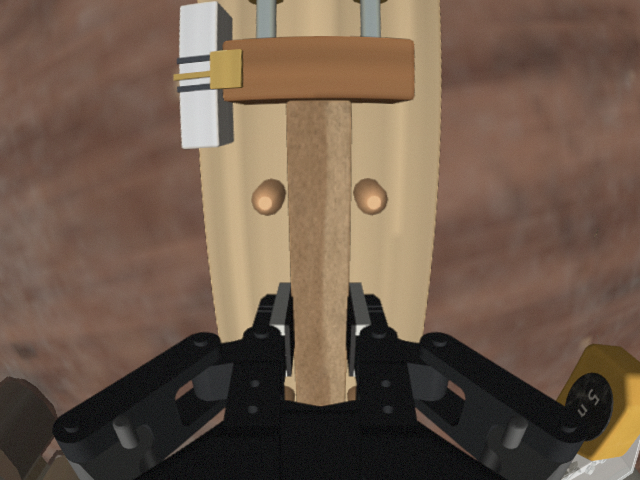

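The pointer (row 75) stands midway between the marks (rows 59 and 88). I'll press down slightly to keep the blank flat, then check that it holds steady.

Request:
servo_tool:
  series: "1 0.0003 0 0.0003 0 0 0; 1 0.0005 0 0.0006 0 0 0; 1 0.0005 0 0.0006 0 0 0; 1 0.0005 0 0.0006 0 0 0; 1 0.0005 0 0.0006 0 0 0; 1 0.0005 0 0.0006 0 0 0; 1 0.0005 0 0.0006 0 0 0; 1 0.0005 0 0.0006 0 0 0; 1 0.0005 0 0.0006 0 0 0; 1 0.0005 0 0.0006 0 0 0"

```text
time_s: 11.12
eef_pos: [0.5135, -0.1871, 0.0425]
eef_rot: [0.002, 0.114, 0.993, -0.0]
wrist_force: [6.8, -0.7, 4.1]
opening: 0.244
grasp_force: 60.1
```

```bash
python3 j.py|grep -E "cross|tcp"
python3 - <<'E'
from b import *
c,W,o,P,Q=blank(); Z=W[...,2]
for a in(-40,25,45,70): 
    m=(c["z_map"]>0)&(abs(P[...,0]*1000-a)<5)&(abs(P[...,1])<.009)&(P[...,2]<.014)&(P[...,2]>.004); print(a,np.median(Z[m])*1000)
o=ctrl.get_obs(); print(o["time_s"],o["wrist_force"],o["dq"])
E
```

```text
cross 11518 jx [ 88.2  97.7 107.7] jy [-30.   -1.8  29.3] z 44.1
tcp in jig 5.445527222770826 -1.2034339065519817 yaw 166.85070115726174
-40 33.08456153867492
25 33.144742684038626
45 33.16976936087954
70 33.18447311684821
11.2167 [ 7.30387432 -1.26457724  5.15269457] [-0.00047751  0.00131416  0.00153773 -0.00071139 -0.00046509 -0.00136598]
```

The blank lies flat and the pointer is still steady at about 11 mm of travel. I'm handing in.

```bash
python3 -c "from bench import ctrl; print(ctrl.hand_in())"
```

```text
the job is handed in; nothing more can be done
None
```

The long blank is flat in the jig and still gripped, pressed against the cross-piece with about 7 N; the pointer stands midway between the two marks (about 11 mm of travel), and the job was handed in at about 11 s.

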